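# Turn the reference plate over on the turning stand

### The arm

A 6-joint arm with a two-finger parallel gripper is mounted at the origin on a cart in front of the work surface, level with it; the furniture and walls round the work are solid. World frame = base frame: x ahead of the robot, y to its left, z up, the work surface at z = 0. Lengths are in m, angles in rad, forces in N, time in s.
With the tool pointing down it reaches from about 0.4 to 0.825 m from the base axis. Payload 7 kg.
Tool frame: the origin (TCP) lies on the centre line of the jaws, within the pads' length; the fingertips stand 11 mm ahead of it and the grasp point (between the pads) lies 8 mm behind it; z points along the fingers, x is the direction in which the jaws open and shut, and the axes are right-handed (so a half turn about z gives the same grasp; the last joint's range is limited). The gripper opens to 88 mm and grips with 3 to 60 N. Pads are 19 mm wide; open, the fingers measure 130 mm over their backs; the gripper's body (78 mm by 193 mm) begins 47 mm behind the grasp point.
Start: joints at [-0.814, 0.359, 0.012, 0, -1.224, -0.288], TCP at [0.305, -0.602, 0.238] pointing down, gripper open.
Joint ranges: [-3.07, 3.07], [-1.43, 2.12], [-1.02, 1.25], [-3.03, 1.67], [-3.05, -0], [-3.03, 3.03]. Speed limits (rad/s): [2.39, 2.39, 3.01, 3.14, 3.14, 3.14].

### API

Orientations are given as a unit quaternion [w, x, y, z].
In Python, from station import bot gives the robot as it stands.
- The arm moves only by the tool drive_tool, never from a script. Its argument "moves" is text: rows parted by semicolons, each of 5 numbers parted by spaces: the gripper's target within -1 to 1 (shut at 1, half-way at 0, fully open at -1), then the shift along the tool's x, y, z in units of 30 mm (1.0 is 30 mm), then the turn about the tool's z in units of 5 degrees (1.0 is 5 degrees). In form: claw x y z yaw; .... A call has 1 to 5 rows; each row shifts and turns the commanded pose from where the row before left it, along the tool's axes as they then stand; what a row does not reach is not made up. A row lasts 1/12 s, in which the tool goes at most 41.7 mm and 7.16 degrees, less where a joint would pass 70% of its speed; a pose out of reach is approached as far as the arm can. A call is refused whole if a number of a shift passes 1 or a number of a turn 1, either way. A call with a gripper value outside its range is refused whole. The fingers move at their own pace and stop on an object; "grip_force" is the grip in N (left out, the last holds). Time passes only in rows, so rows that do not move let the fingers close. It gives the time, the measured TCP pose, the force and the opening at its end, in the units of the state.
- bot.sense(): the state, without advancing time (a new reading comes with each control period).
- bot.grab_frame(name): name is "scene" or "top" or "wrist"; returns a dict with "pixels" (480x640x3 uint8, red, green, blue), "fx", "fy", "cx", "cy" (pixels), "xyz" and "attitude" of the camera in the world; the wrist camera has in their place "T_tool_cam" (4x4, takes a point from camera to tool coordinates, whose origin is the TCP and whose axes are the tool frame's). Camera axes: x right, y down, z forward; pixel columns grow to the right and rows downward; lengths in m; the calibration is good to about 2 mm. The wrist camera is an equidistant fisheye: a pixel r from the principal point sees the ray r / f radians off the axis. A picture is of the moment at which its call begins: read the wrist's pose just before it. There is no depth.
- bot.sign_off(): hands the job in, once; it reports no verdict.
The state is a dict: "time": time; "joint_pos": joint angles; "joint_vel": joint speeds; "joint_torque": joint torques, N m; "tcp_pos": TCP position; "ee_rot": TCP orientation; "force": force on the tool from outside, world axes, zero at the start; "torque": the same for the moment, N m; "finger_gap": finger opening in m.
Only numpy, scipy, OpenCV 4.12 (cv2) and the standard library are available. Lean on these libraries where they do the work, as an engineer would, in place of code of your own. Each camera call takes 0.05 s, during which the arm holds its last target.

### The job

The spectrometer's reference plate lies face down (blue back up) on the deck of the turning stand. Without gripping or lifting it, push it along the deck against the sloping white stop until it tips up and leans there with its trailing edge down in the groove; then push its raised edge back towards the deck so that it falls over and lies flat on the deck with the metal face up. Leave everything else on the bench where it is.

Things in the scene. Friction and masses are not known exactly. Their poses are not given: they have to be found in the camera images.
- stand: Fixed turning stand. Origin on the bench top (z = 0) under the groove's near lip; +x is the pushing direction, deck to stop (world +y, turned by up to 0.35 rad), z up. Grey deck: x -160 to 0 mm, y -75 to 75, top at z = 8 mm. Groove: x 0 to 12. Slippery white plastic stop behind it, 130 mm wide, rising at 50 degrees away from the deck. Its back and feet end at x = 70, beyond is free bench.
- groove (a point): Middle of the groove's floor, at x 6, y 0, z 2 mm of the stand; the groove is 12 mm wide, 6 mm deep below the deck and runs across the whole stand.
- stop_top (a point): Middle of the stop's top edge, at x 42, y 0, z 38 mm of the stand. The stop's foot is at x 12, z 2 mm. The leaning plate's raised edge reaches about 20 mm beyond and 25 mm above this edge, so that fingers fit behind it there.
- plate: Loose reference plate, 80 mm (its x) by 100 (its y, too wide to grip) by 8 mm, about 0.13 kg: aluminium face with a brass disc, blue back with four screw heads. Origin in the centre of the aluminium face; its z axis points through to the blue back: up at the start, down when turned over. Its x axis starts within 0.12 rad of the stand's x. Tipped back past upright it falls onto the deck.
- near_edge (a point): Middle of the plate's trailing edge, half way through its thickness (plate x -40, z 4 mm), away from the stop at the start. Pushed here at deck height the plate climbs the stop; when this edge reaches the groove it drops in (at times only as the finger draws back) and the plate then rests on the stop at about 50 degrees.
- far_edge (a point): Middle of the plate's leading edge, half way through its thickness (plate x +40, z 4 mm): it starts short of the groove, slides up the stop as the plate is pushed, and then has to be pushed back over the deck.
- plate_face: The plate's aluminium face layer, 3 mm thick, fixed to the plate (same origin and axes).
- plate_back: The plate's blue back layer, 3 mm thick, fixed to the plate (same origin and axes).
- sample_jar: Bystander, not to be disturbed: small white plastic jar, 36 mm wide, 69 mm tall. Origin in the centre of its underside.
- caliper: Bystander, not to be disturbed: caliper, 163 mm long, lying flat. Origin in the centre of its underside.
- screwdriver: Bystander, not to be disturbed: red-handled screwdriver, 165 mm long. Origin in the centre of its underside.
- mouse: Bystander, not to be disturbed: black computer mouse, 104x58x40 mm. Origin in the centre of its underside.
- stand_key: Bystander, not to be disturbed: dark flat key with a round knob, 78 mm long. Origin in the centre of its underside.
- sample_15: Bystander, not to be disturbed: small copper-coloured metal cylinder, 30 mm wide, 22 mm tall. Origin in the centre of its underside.

How it is judged:
By the outcome, as a careful person would: the job done as asked, in the order asked, and still so for the second after the job is handed in, with the robot touching nothing.
It also fails if it takes over 51 s, if anything falls off the work surface, if the arm or the gripper's body presses on something with over 40 N, if the wrist force passes 120 N, or if a joint passes its speed limit or range.

## Working session

There is one attempt and no reset: what is moved stays moved. The work goes in short steps, Python scripts to look and compute and a tool call to move; the robot and the scene stay as the last step left them, time stands still between calls to the robot, and variables do not carry over. Pictures are saved under pics/ and viewed, and the job is handed in when it is done.

Besides the shell and the picture viewer there is one more tool, called as name(argument=value, ...), one argument or row to a line, values as JSON. drive_tool: Moves the arm, as the interface text tells. Its arguments: {"type":"object","properties":{"moves":{"type":"string"},"grip_force":{"type":"number"}},"required":["moves"]}

```bash
ls; mkdir -p pics
python3 - <<'E'
from station import bot
import cv2
s=bot.sense()
for k,v in s.items(): print(k,v)
for n in ("scene","top"):
    f=bot.grab_frame(n); cv2.imwrite(f"pics/{n}0.png",f["pixels"][:,:,::-1]); print({k:v for k,v in f.items() if k!="pixels"})
E
```

```text
pics
time 0.0
joint_pos [-8.13904515e-01  3.59402212e-01  1.10610758e-02 -3.68768694e-04
 -1.22409006e+00 -2.88102698e-01]
joint_vel [-1.65594391e-04 -6.74244029e-04  9.84064009e-04 -4.15375126e-04
 -3.09719567e-05 -3.13870408e-04]
joint_torque [-2.31527352e-03 -5.82722068e+01  2.93053865e+01  6.99752927e+00
  6.80784593e-03 -1.58754528e-04]
tcp_pos [ 0.30474161 -0.60176612  0.23661037]
ee_rot [-7.44292293e-04  5.23595883e-01  8.51966345e-01  3.79841786e-04]
force [ 0.0046014  -0.1294525  -0.67260192]
torque [0.00852329 0.03801008 0.00620279]
finger_gap 0.0874880374259892
{'fx': 508.59007499516906, 'fy': 508.59007499516906, 'cx': 319.5705599632085, 'cy': 248.05289216417785, 'xyz': array([-0.24684379,  0.63640104,  0.50427414]), 'attitude': array([ 0.23162335, -0.36731716,  0.75184918, -0.49613661])}
{'fx': 556.0513491040771, 'fy': 556.0513491040771, 'cx': 318.2011620378793, 'cy': 239.0365223172551, 'xyz': array([ 0.41847095, -0.0092105 ,  1.21366636]), 'attitude': array([ 0.04562836, -0.70565838,  0.70661932, -0.02556242])}
```

View pics/scene0.png

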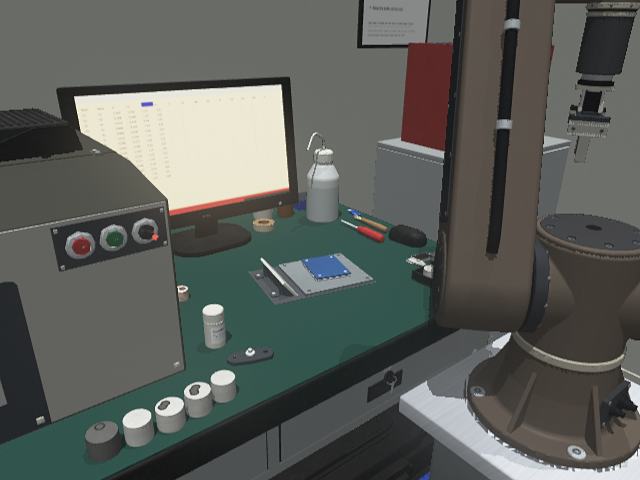

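View pics/top0.png

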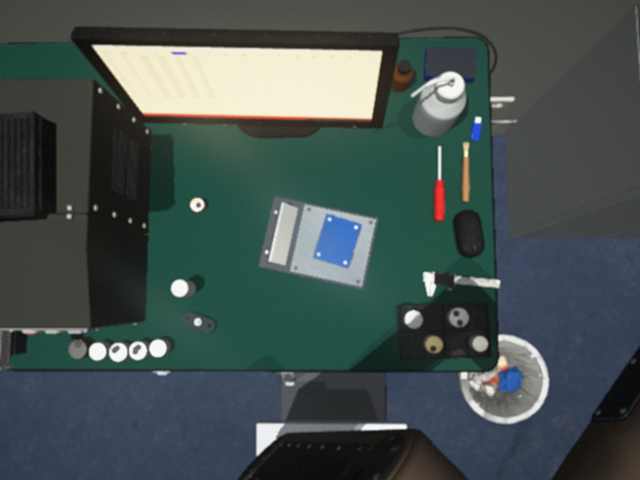

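```bash
cat > h.py <<'E'
import numpy as np, cv2
from scipy.spatial.transform import Rotation as R
def rot(q): return R.from_quat([q[1],q[2],q[3],q[0]]).as_matrix()
def ray(f,u,v): return rot(f["attitude"])@np.array([(u-f["cx"])/f["fx"],(v-f["cy"])/f["fy"],1.])
def onz(f,u,v,z):
    d=ray(f,u,v); return f["xyz"]+d*(z-f["xyz"][2])/d[2]
def proj(f,p):
    c=rot(f["attitude"]).T@(np.asarray(p)-f["xyz"]); return f["cx"]+f["fx"]*c[0]/c[2], f["cy"]+f["fy"]*c[1]/c[2]
def crop(f,u0,v0,w,h,name,k=5):
    im=f["pixels"][v0:v0+h,u0:u0+w,::-1]; cv2.imwrite(name,cv2.resize(im,None,fx=k,fy=k,interpolation=cv2.INTER_CUBIC))
E
python3 - <<'E'
from station import bot
from h import *
f=bot.grab_frame("top"); crop(f,250,185,140,110,"pics/topc.png",5)
f=bot.grab_frame("scene"); crop(f,240,240,140,70,"pics/scenec.png",5)
E
```

```text
(no output)
```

View pics/topc.png

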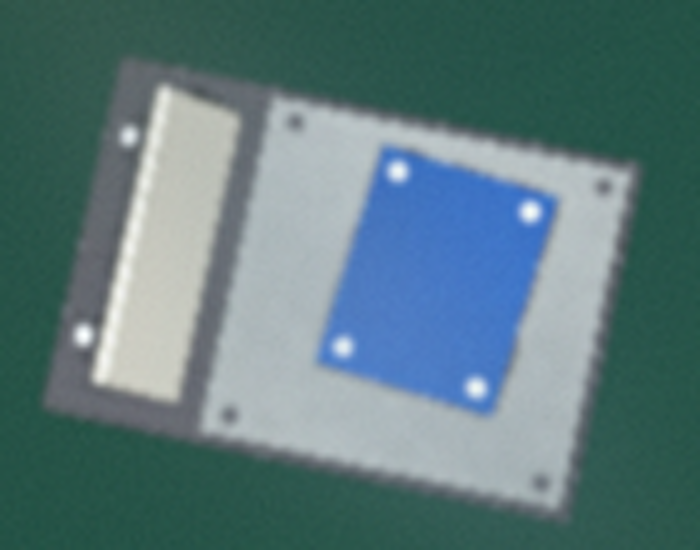

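View pics/scenec.png

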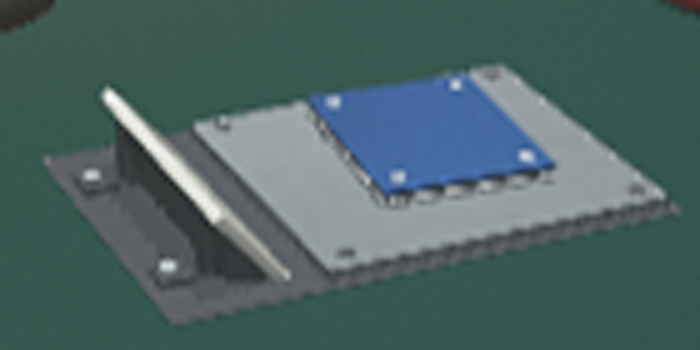

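Run:
```python
from station import bot
from h import *
f=bot.grab_frame("top")
def g(L,z): return np.array([onz(f,250+(U+.5)/5-.5,185+(V+.5)/5-.5,z) for U,V in L])
D=g([(272,95),(203,435),(567,517),(637,165)],0.008)
P=g([(383,147),(320,362),(493,412),(558,195)],0.016)
S=g([(160,85),(95,383)],0.038)
print(D.round(4),P.round(4),S.round(4),sep="\n")
dirs=[D[0]-D[3],D[1]-D[2]]
for L in (D,P):
    e=[L[0]-L[3],L[1]-L[2]]; a=[np.arctan2(v[1],v[0]) for v in e]
    w=[L[0]-L[1],L[3]-L[2]]; b=[np.arctan2(v[1],v[0])+np.pi/2 for v in w]
    print("heading",a,b,[np.linalg.norm(v) for v in e+w])
th=np.mean([np.arctan2(v[1],v[0]) for v in dirs]+[np.arctan2(v[1],v[0])+np.pi/2 for v in [D[0]-D[1],D[3]-D[2]]])
c=D.mean(0); xs=np.array([np.cos(th),np.sin(th)]); ys=np.array([-xs[1],xs[0]])
o=c[:2]+0.08*xs
print("th",th,"origin",o)
T=lambda p:np.array([(p[:2]-o)@xs,(p[:2]-o)@ys])
print("plate corners in stand",np.array([T(p) for p in P]).round(4),"c",T(P.mean(0)))
print("stop",np.array([T(p) for p in S]).round(4))
s=bot.sense(); print(s["time"],s["tcp_pos"]); M=rot(s["ee_rot"]); print(M.round(3))
```

```text
[[ 0.6187  0.0563  0.008 ]
 [ 0.4695  0.0859  0.008 ]
 [ 0.434  -0.0716  0.008 ]
 [ 0.587  -0.1033  0.008 ]]
[[ 0.5942  0.0074  0.016 ]
 [ 0.5006  0.0348  0.016 ]
 [ 0.4789 -0.0397  0.016 ]
 [ 0.5729 -0.0684  0.016 ]]
[[0.6183 0.1027 0.038 ]
 [0.4904 0.1295 0.038 ]]
heading [np.float64(1.3750088344124323), np.float64(1.348961028432398)] [np.float64(1.374958743548695), np.float64(1.366419653833258)] [np.float64(0.16266443037514236), np.float64(0.16138445878246965), np.float64(0.1520749759831029), np.float64(0.15628397633100458)]
heading [np.float64(1.2967222391160533), np.float64(1.287469759631414)] [np.float64(1.2867571606569252), np.float64(1.2750586860521997)] [np.float64(0.07875559180654365), np.float64(0.07760203449240438), np.float64(0.09754094917903393), np.float64(0.09827716746631358)]
th 1.366337065056696 origin [0.54355135 0.07014763]
plate corners in stand [[-0.0511 -0.0624]
 [-0.0434  0.0349]
 [-0.1207  0.041 ]
 [-0.1297 -0.0569]] c [-0.08621681 -0.0108591 ]
stop [[ 0.0471 -0.0665]
 [ 0.0474  0.0641]]
0.25 [ 0.30485633 -0.6019921   0.23712151]
[[-0.452  0.892 -0.   ]
 [ 0.892  0.452  0.001]
 [ 0.001 -0.    -1.   ]]
```

drive_tool(
  moves="0 0 0 0 -1; 0 0 0 0 -1; 0 0 0 0 -1; 0 0 0 0 -1; 0 0 0 0 -1",
)

```text
time: 0.67
tcp_pos: [0.3049, -0.6021, 0.2374]
ee_rot: [-0.0, 0.325, 0.946, 0.0]
force: [0.3, 0.6, -0.3]
finger_gap: 0.0598
```

drive_tool(
  moves="0 0 0 0 -1; 0 0 0 0 -1; 0 0 0 0 -1; 0 0 0 0 -1; 0 0 0 0 -1",
)

```text
time: 1.08
tcp_pos: [0.3049, -0.6021, 0.2373]
ee_rot: [-0.0, 0.112, 0.994, 0.0]
force: [-0.5, 0.2, -0.6]
finger_gap: 0.0437
```

drive_tool(
  moves="0 0 0 0 -0.3; 0 0 0 0 0",
)

```text
time: 1.25
tcp_pos: [0.3049, -0.6021, 0.2374]
ee_rot: [-0.0, 0.101, 0.995, 0.0]
force: [-0.7, 0.1, -0.3]
finger_gap: 0.044
```

```bash
cat >> h.py <<'E'
th=1.366337; O=np.array([0.54355,0.07015])
XS=np.array([np.cos(th),np.sin(th)]); YS=np.array([-XS[1],XS[0]])
def stand(p): return np.array([(p[:2]-O)@XS,(p[:2]-O)@YS,p[2]])
def world(x,y,z): return np.array([*(O+x*XS+y*YS),z])
def go(s,x,y,z):
    M=rot(s["ee_rot"]); d=M.T@(world(x,y,z)-s["tcp_pos"])/0.03
    yaw=np.degrees(np.arctan2(YS[1],YS[0])-np.arctan2(M[1,0],M[0,0]))
    print("t",s["time"],"stand tcp",stand(s["tcp_pos"]).round(4),"F",s["force"].round(1),"units",d.round(2),"yaw units",-yaw/5, "gap",s["finger_gap"])
E
python3 - <<'E'
from station import bot
from h import *
s=bot.sense(); go(s,-0.165,-0.009,0.15); print(s["joint_pos"])
E
```

```text
t 1.25 stand tcp [-0.7067  0.0972  0.2374] F [-0.7  0.1 -0.3] units [-3.59 18.05  2.92] yaw units 0.028730067873657027 gap 0.044032948987059395
[-8.13901575e-01  3.58720629e-01  1.17232541e-02 -5.49936682e-05
 -1.22413679e+00  6.11968083e-01]
```

drive_tool(
  moves="0 -0.2 1 0 0; 0 -0.2 1 0 0; 0 -0.2 1 0 0; 0 -0.2 1 0 0; 0 -0.2 1 0 0",
)

```text
time: 1.67
tcp_pos: [0.3648, -0.46, 0.2375]
ee_rot: [-0.0, 0.102, 0.995, 0.0]
force: [0.5, 1.1, 0.2]
finger_gap: 0.0435
```

drive_tool(
  moves="0 -0.2 1 0 0; 0 -0.2 1 0 0; 0 -0.2 1 0 0; 0 -0.2 1 0 0; 0 -0.2 1 0 0",
)

```text
time: 2.08
tcp_pos: [0.4245, -0.319, 0.2377]
ee_rot: [0.0, 0.102, 0.995, -0.0]
force: [0.7, -0.2, -0.2]
finger_gap: 0.044
```

drive_tool(
  moves="0 -0.2 1 0 0; 0 -0.2 1 0 0; 0 -0.2 1 0.3 0; 0 -0.2 1 0.5 0; 0 -0.2 1 0.6 0",
)

```text
time: 2.5
tcp_pos: [0.4849, -0.1782, 0.1963]
ee_rot: [0.001, 0.102, 0.995, 0.0]
force: [0.2, -1.1, -0.1]
finger_gap: 0.0437
```

drive_tool(
  moves="0 -0.2 1 0.6 0; 0 -0.2 0.9 0.6 0; 0 -0.2 0.8 0.3 0; 0 0 0.3 0 0; 0 0 0 0 0",
)

```text
time: 2.92
tcp_pos: [0.52, -0.0935, 0.1501]
ee_rot: [-0.001, 0.101, 0.995, -0.0]
force: [0.1, -0.9, 1.3]
finger_gap: 0.0438
```

Run:
```python
from station import bot
from h import *
s=bot.sense(); go(s,-0.152,-0.009,0.022); print(rot(s["ee_rot"]).round(4))
f=bot.grab_frame("wrist"); cv2.imwrite("pics/w1.png",f["pixels"][:,:,::-1]); print({k:v for k,v in f.items() if k!="pixels"})
f=bot.grab_frame("scene"); crop(f,200,150,240,180,"pics/s1.png",3)
```

```text
t 2.9167 stand tcp [-0.165  -0.0102  0.1501] F [ 0.1 -0.9  1.3] units [0.03 0.44 4.27] yaw units 0.031164566710658335 gap 0.04375438104369875
[[-9.797e-01  2.004e-01 -1.100e-03]
 [ 2.004e-01  9.797e-01 -3.000e-04]
 [ 1.100e-03 -5.000e-04 -1.000e+00]]
{'fx': 371.64829954431775, 'fy': 371.64829954431775, 'cx': 323.2928031922378, 'cy': 240.69442892515582, 'T_tool_cam': array([[ 9.99999982e-01, -6.15710791e-05,  1.80920118e-04,
        -4.34808311e-04],
       [ 1.35822212e-05,  9.67183060e-01,  2.54080553e-01,
        -6.77872946e-02],
       [-1.90626887e-04, -2.54080546e-01,  9.67183044e-01,
        -1.46044669e-01],
       [ 0.00000000e+00,  0.00000000e+00,  0.00000000e+00,
         1.00000000e+00]])}
```

View pics/w1.png

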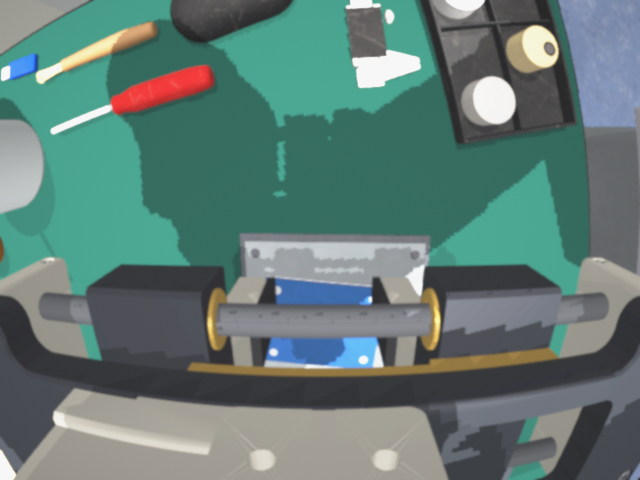

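View pics/s1.png

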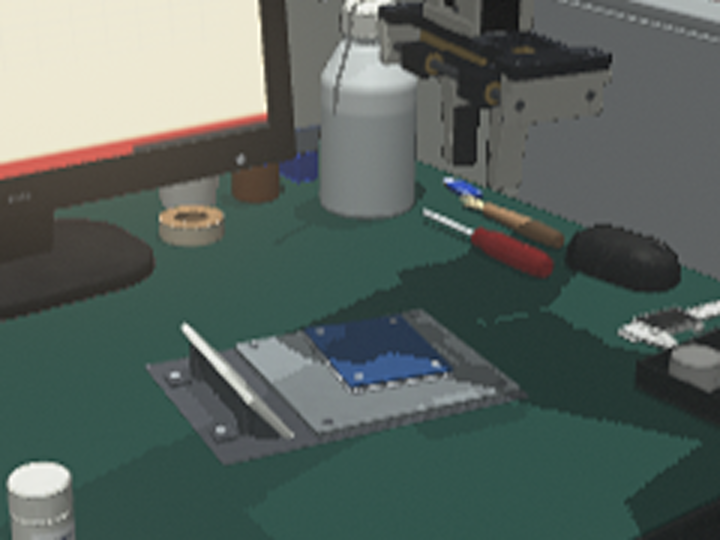

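drive_tool(
  moves="0 0 0.1 1 0; 0 0 0.1 1 0; 0 0 0.1 1 0; 0 0 0.1 0.8 0; 0 0 0 0.2 0",
)

```text
time: 3.43
tcp_pos: [0.5199, -0.0844, 0.0279]
ee_rot: [-0.002, 0.103, 0.995, -0.0]
force: [-0.8, -0.3, -0.2]
finger_gap: 0.0441
```

drive_tool(
  moves="0 0 0 0.2 0; 0 0 0 0.08 0; 0 0 0 0 0",
)

```text
time: 3.68
tcp_pos: [0.5227, -0.0837, 0.0231]
ee_rot: [0.001, 0.102, 0.995, 0.0]
force: [-0.1, 0.3, 0.1]
finger_gap: 0.0433
```

Run:
```python
from station import bot
from h import *
s=bot.sense(); go(s,-0.011,-0.009,0.022)
f=bot.grab_frame("top"); crop(f,250,185,140,110,"pics/t2.png",5)
f=bot.grab_frame("scene"); crop(f,240,200,160,120,"pics/s2.png",5)
```

```text
t 3.6833 stand tcp [-0.1549 -0.0109  0.0231] F [-0.1  0.3  0.1] units [0.06 4.8  0.04] yaw units 0.008422518796231782 gap 0.043301235102493334
```

View pics/s2.png

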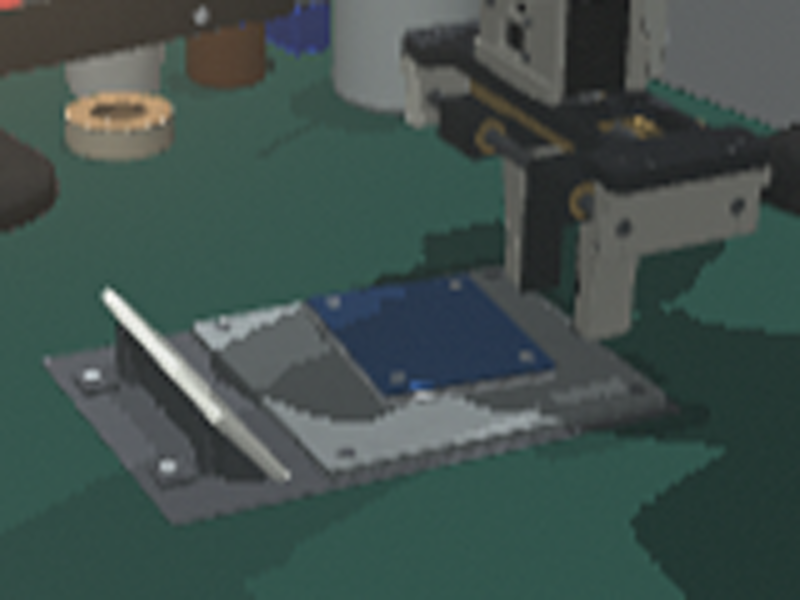

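View pics/t2.png

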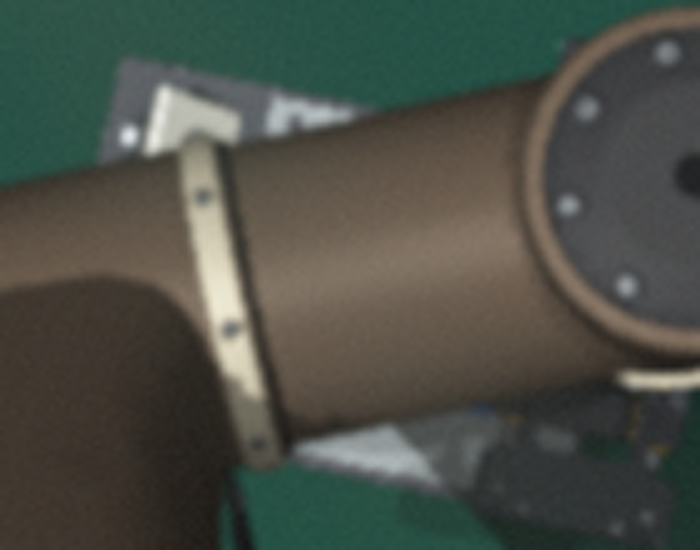

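drive_tool(
  moves="0 0.02 0.2 0.02 0; 0 0.02 0.2 0.02 0; 0 0 0.2 0.01 0; 0 0 0.2 0 0; 0 0 0.2 0 0",
)

```text
time: 4.2
tcp_pos: [0.5272, -0.0528, 0.0209]
ee_rot: [0.0, 0.101, 0.995, 0.0]
force: [-0.7, -1.7, 1.4]
finger_gap: 0.0437
```

drive_tool(
  moves="0 0 0.2 0 0; 0 0 0.2 0 0; 0 0 0.2 0 0; 0 0 0.2 0 0; 0 0 0.2 0 0",
)

```text
time: 4.62
tcp_pos: [0.5331, -0.0237, 0.0206]
ee_rot: [-0.0, 0.101, 0.995, -0.0]
force: [-0.2, -1.7, 0.6]
finger_gap: 0.044
```

Run:
```python
from station import bot
from h import *
s=bot.sense(); go(s,-0.011,-0.009,0.022)
f=bot.grab_frame("scene"); crop(f,240,200,160,120,"pics/s3.png",5)
```

```text
t 4.6167 stand tcp [-0.094  -0.0088  0.0206] F [-0.2 -1.7  0.6] units [-0.01  2.77 -0.05] yaw units 0.01597793342414958 gap 0.04399739863961441
```

View pics/s3.png

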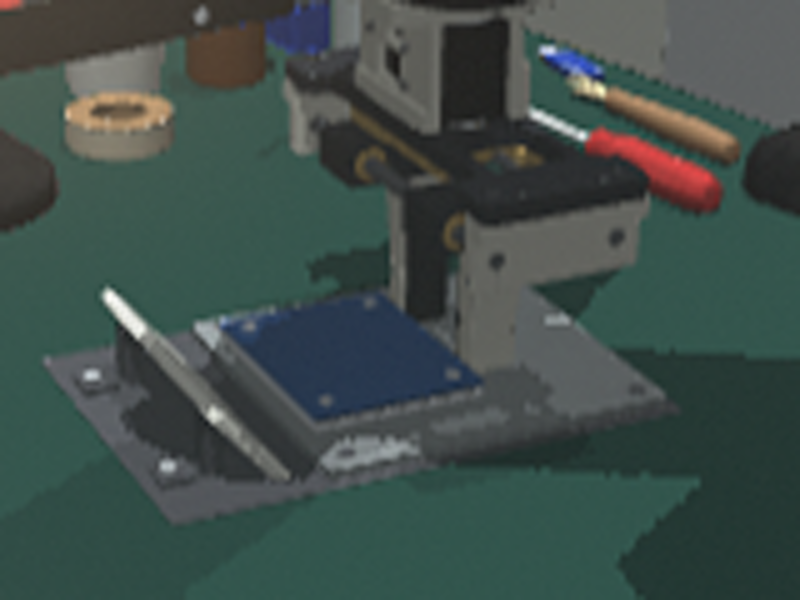

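drive_tool(
  moves="0 0 0.2 0 0; 0 0 0.2 0 0; 0 0 0.2 0 0; 0 0 0.2 0 0; 0 0 0.2 0 0",
)

```text
time: 5.08
tcp_pos: [0.5389, 0.0055, 0.0205]
ee_rot: [-0.0, 0.101, 0.995, -0.0]
force: [-0.4, -2.1, -0.5]
finger_gap: 0.0441
```

Run:
```python
from station import bot
from h import *
s=bot.sense(); go(s,-0.011,-0.009,0.022)
f=bot.grab_frame("scene"); crop(f,240,200,160,120,"pics/s4.png",5)
```

```text
t 5.0833 stand tcp [-0.0642 -0.0086  0.0205] F [-0.4 -2.1 -0.5] units [-0.02  1.77 -0.05] yaw units 0.013005652634298134 gap 0.044061704673609405
```

View pics/s4.png

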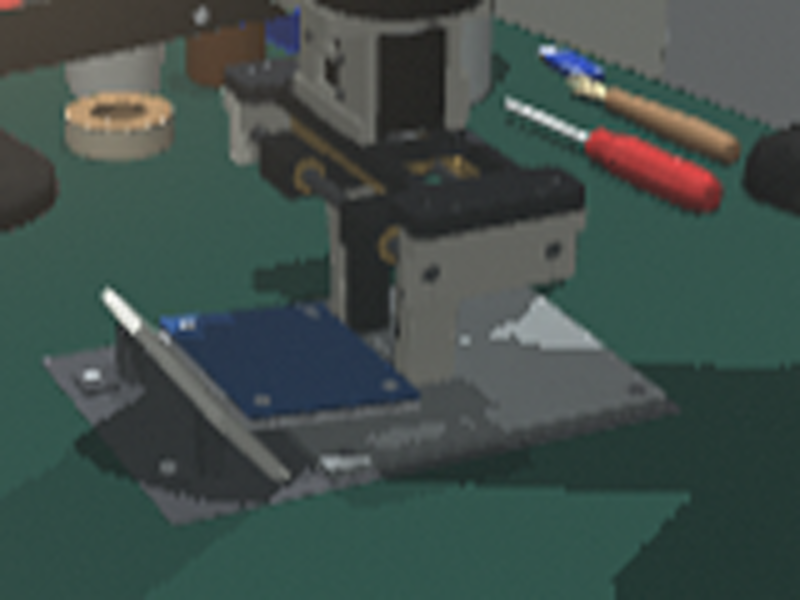

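drive_tool(
  moves="0 0 0.2 0 0; 0 0 0.2 0 0; 0 0 0.2 0 0; 0 0 0.2 0 0; 0 0 0.2 0 0",
)

```text
time: 5.55
tcp_pos: [0.5454, 0.0352, 0.0207]
ee_rot: [0.0, 0.101, 0.995, 0.0]
force: [-0.6, -0.8, -0.2]
finger_gap: 0.0438
```

Run:
```python
from station import bot
from h import *
s=bot.sense(); go(s,-0.011,-0.009,0.022)
f=bot.grab_frame("scene"); crop(f,240,200,160,120,"pics/s5.png",5)
```

```text
t 5.55 stand tcp [-0.0339 -0.0089  0.0207] F [-0.6 -0.8 -0.2] units [-0.01  0.76 -0.04] yaw units 0.01595136200764353 gap 0.04382390036994646
```

View pics/s5.png

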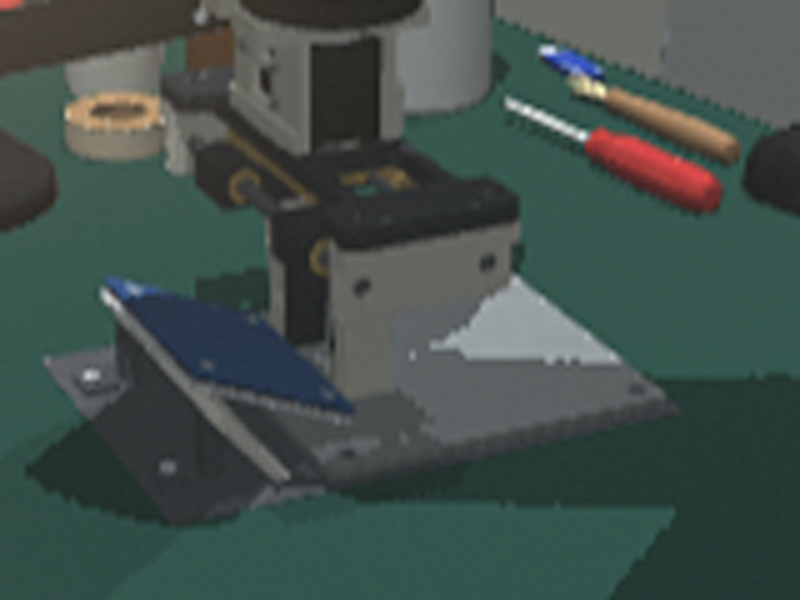

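drive_tool(
  moves="0 0 0.15 0 0; 0 0 0.15 0 0; 0 0 0.15 0 0; 0 0 0.15 0 0; 0 0 0.15 0 0",
)

```text
time: 6.02
tcp_pos: [0.5497, 0.0569, 0.0206]
ee_rot: [-0.0, 0.101, 0.995, -0.0]
force: [-0.6, -0.7, -0.7]
finger_gap: 0.0438
```

Run:
```python
from station import bot
from h import *
s=bot.sense(); go(s,-0.005,-0.009,0.022)
f=bot.grab_frame("scene"); crop(f,240,200,160,120,"pics/s6.png",5)
```

```text
t 6.0167 stand tcp [-0.0118 -0.0087  0.0206] F [-0.6 -0.7 -0.7] units [-0.01  0.23 -0.05] yaw units 0.013960551545059657 gap 0.04383614499340512
```

View pics/s6.png

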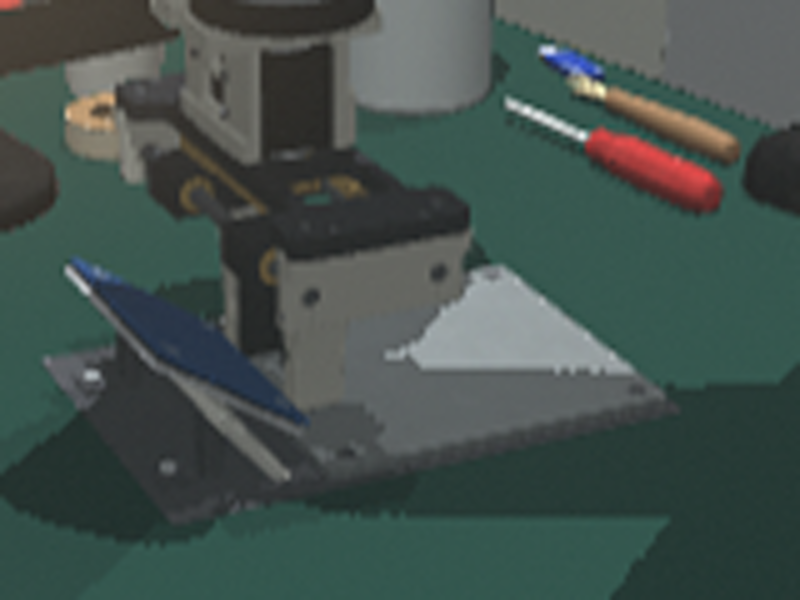

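drive_tool(
  moves="0 0 0.08 0 0; 0 0 0.08 0 0; 0 0 0.08 0 0; 0 0 0 0 0",
)

```text
time: 6.4
tcp_pos: [0.5514, 0.064, 0.0207]
ee_rot: [0.0, 0.101, 0.995, 0.0]
force: [0.0, -0.3, -0.6]
finger_gap: 0.0441
```

Run:
```python
from station import bot
from h import *
s=bot.sense(); go(s,-0.005,-0.009,0.022)
f=bot.grab_frame("scene"); crop(f,240,200,160,120,"pics/s7.png",5)
```

```text
t 6.4 stand tcp [-0.0045 -0.0089  0.0207] F [ 0.  -0.3 -0.6] units [-0.   -0.02 -0.04] yaw units 0.01778973338727421 gap 0.044069705813613566
```

View pics/s7.png

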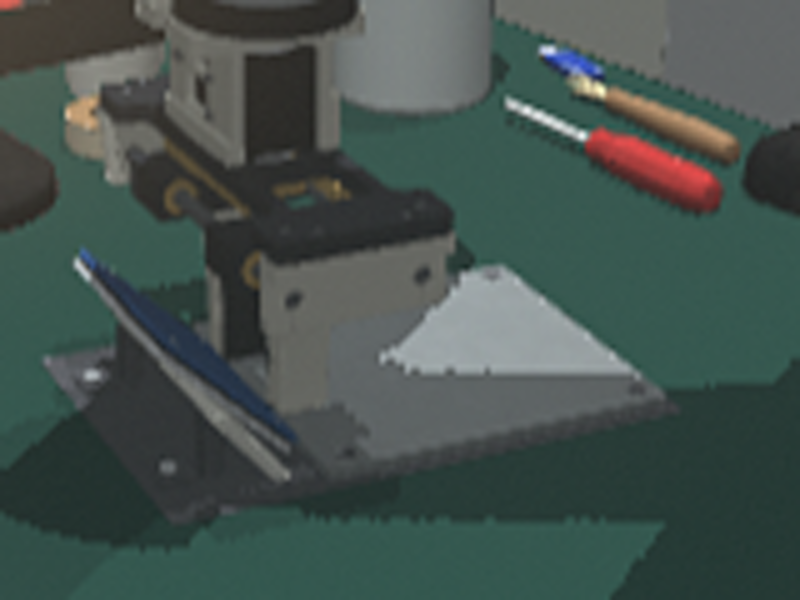

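drive_tool(
  moves="0 0 -0.1 0 0; 0 0 -0.2 0 0; 0 0 -0.4 0 0; 0 0 -0.6 0 0; 0 0 -0.6 0 0",
)

```text
time: 6.87
tcp_pos: [0.539, 0.0065, 0.0206]
ee_rot: [-0.0, 0.101, 0.995, -0.0]
force: [-0.2, 0.3, -0.1]
finger_gap: 0.0438
```

Run:
```python
from station import bot
from h import *
s=bot.sense(); go(s,-0.005,-0.009,0.022)
f=bot.grab_frame("scene"); crop(f,240,200,160,120,"pics/s8.png",5)
```

```text
t 6.8667 stand tcp [-0.0633 -0.0085  0.0206] F [-0.2  0.3 -0.1] units [-0.02  1.94 -0.05] yaw units 0.019868100259552452 gap 0.04384007624500606
```

View pics/s8.png

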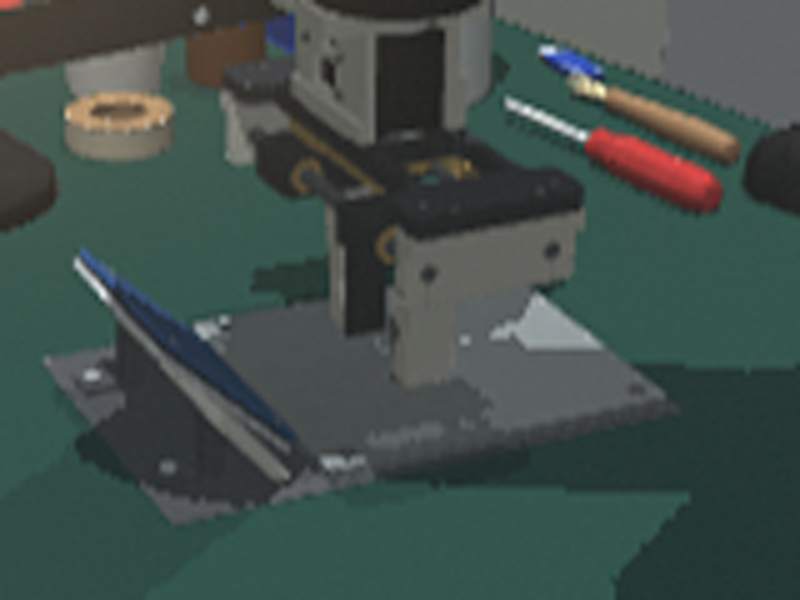

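Run:
```python
from station import bot
from h import *
f=bot.grab_frame("scene")
def P(x,z,y): u,v=proj(f,world(x,y,z)); return np.round([(u-240+.5)*5-.5,(v-200+.5)*5-.5])
a=np.radians(50);c,s_=np.cos(a),np.sin(a)
for y in(-.0587,.0413):
    print("face lo/hi",P(.012,.002,y),P(.012+.08*c,.002+.08*s_,y),"back",P(.012-.008*s_,.002+.008*c,y),P(.012-.008*s_+.08*c,.002+.008*c+.08*s_,y))
for y in(-.065,.065): print("stop",P(.012,.002,y),P(.042,.038,y))
for y in(-.075,.075): print("deck",P(-.16,.008,y),P(0,.008,y))
```

```text
face lo/hi [187. 357.] [ 73. 251.] back [200. 344.] [ 86. 237.]
face lo/hi [280. 454.] [161. 344.] back [293. 440.] [175. 329.]
stop [182. 352.] [117. 290.]
stop [304. 479.] [235. 415.]
deck [508. 265.] [198. 326.]
deck [677. 395.] [341. 471.]
```

drive_tool(
  moves="0 0 0 -1 0; 0 0 0 -1 0; 0 0 0 -1 0; 0 0 0 -1 0; 0 0 0 -0.5 0",
)

```text
time: 7.38
tcp_pos: [0.5409, 0.0075, 0.1596]
ee_rot: [0.002, 0.101, 0.995, 0.001]
force: [1.0, -0.3, -0.6]
finger_gap: 0.044
```

Run:
```python
from station import bot
from h import *
s=bot.sense(); go(s,-0.005,-0.009,0.022)
f=bot.grab_frame("scene"); crop(f,242,242,80,62,"pics/s9.png",10)
f=bot.grab_frame("top"); crop(f,230,165,160,120,"pics/t9.png",5)
```

```text
t 7.3833 stand tcp [-0.0619 -0.0102  0.1596] F [ 1.  -0.3 -0.6] units [0.06 1.89 4.59] yaw units 0.0156822877664491 gap 0.044007189218331744
```

View pics/s9.png

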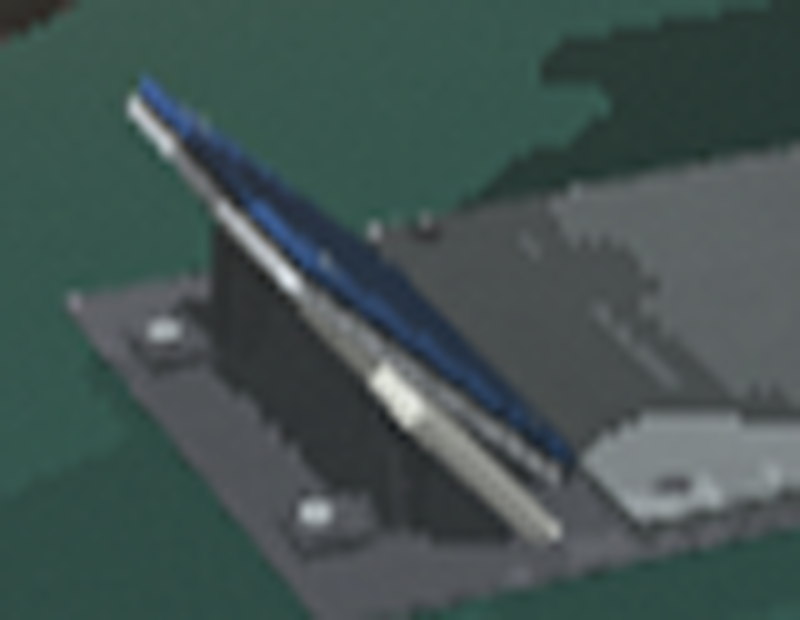

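View pics/t9.png

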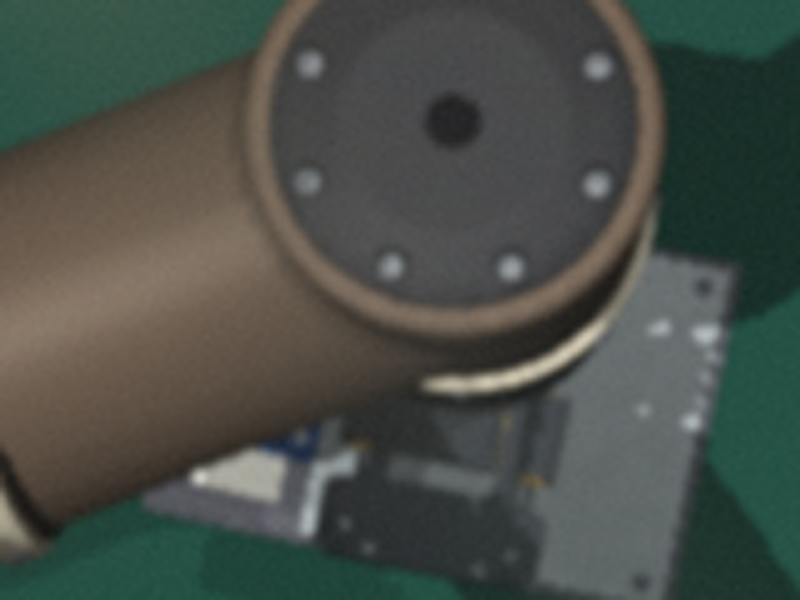

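Run:
```python
from station import bot
from h import *
f=bot.grab_frame("scene")
c10=lambda U,V:(242+(U+.5)/10-.5,242+(V+.5)/10-.5)
c5=lambda U,V:(240+(U+.5)/5-.5,200+(V+.5)/5-.5)
for n,uv,z in [("deck groove +y",c10(640,522),.008),("deck far +y",c5(668,400),.008),("stop top +y",c10(372,372),.038),("stop foot +y",c10(558,535),.002),("deck groove -y",c5(195,324),.008),("base back -y",c10(75,297),.002),("stop top -y",c5(104,290),.038)]:
    print(n,stand(onz(f,*uv,z)).round(4))
a=np.array
# plate corner intersections with planes y const
for n,uv in [("face hi -y",c10(132,100)),("back hi -y",c10(148,78)),("face lo +y",c10(557,480)),("back lo +y",c10(572,465))]:
    d=ray(f,*uv)
    for y in ([-.0587] if "-y" in n else [.0413]):
        p0=np.array([*(O+y*YS),0]); nn=np.array([*YS,0]); t=((p0-f["xyz"])@nn)/(d@nn); print(n,stand(f["xyz"]+t*d).round(4))
```

```text
deck groove +y [0.0042 0.0728 0.008 ]
deck far +y [-0.1539  0.0776  0.008 ]
stop top +y [0.0497 0.043  0.038 ]
stop foot +y [0.0169 0.0608 0.002 ]
deck groove -y [ 0.0004 -0.0774  0.008 ]
base back -y [ 0.0687 -0.0839  0.002 ]
stop top -y [ 0.0469 -0.0676  0.038 ]
face hi -y [ 0.0625 -0.0587  0.059 ]
back hi -y [ 0.0587 -0.0587  0.0634]
face lo +y [0.0082 0.0413 0.0032]
back lo +y [0.0048 0.0413 0.0059]
```

drive_tool(
  moves="0 0 1 0 0; 0 0 1 0 0; 0 0 1 0 0; 0 0 1 0 0; 0 0.04 1 0 0",
)

```text
time: 7.95
tcp_pos: [0.5681, 0.1556, 0.154]
ee_rot: [-0.001, 0.102, 0.995, -0.001]
force: [-0.2, -0.0, 0.1]
finger_gap: 0.044
```

drive_tool(
  moves="0 0 0.1 0.2 0; 0 0 0 0.5 0; 0 0 0 0.6 0; 0 0 0 0.6 0; 0 0 0 0 0",
)

```text
time: 8.37
tcp_pos: [0.5663, 0.1561, 0.0937]
ee_rot: [-0.003, 0.102, 0.995, -0.002]
force: [-1.4, 0.5, 0.4]
finger_gap: 0.0438
```

Run:
```python
from station import bot
from h import *
s=bot.sense(); go(s,0.090,-0.009,0.059)
f=bot.grab_frame("scene"); crop(f,200,170,160,120,"pics/s10.png",5)
f=bot.grab_frame("top"); crop(f,230,165,160,120,"pics/t10.png",5)
```

```text
t 8.3667 stand tcp [ 0.0888 -0.0048  0.0937] F [-1.4  0.5  0.4] units [-0.15  0.05  1.16] yaw units 0.0028535983814549698 gap 0.0438493091588176
```

View pics/s10.png

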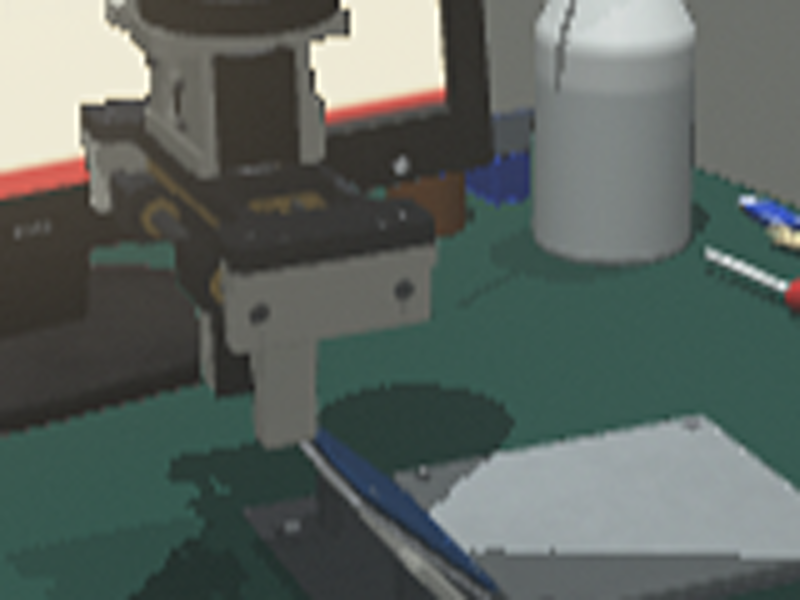

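View pics/t10.png

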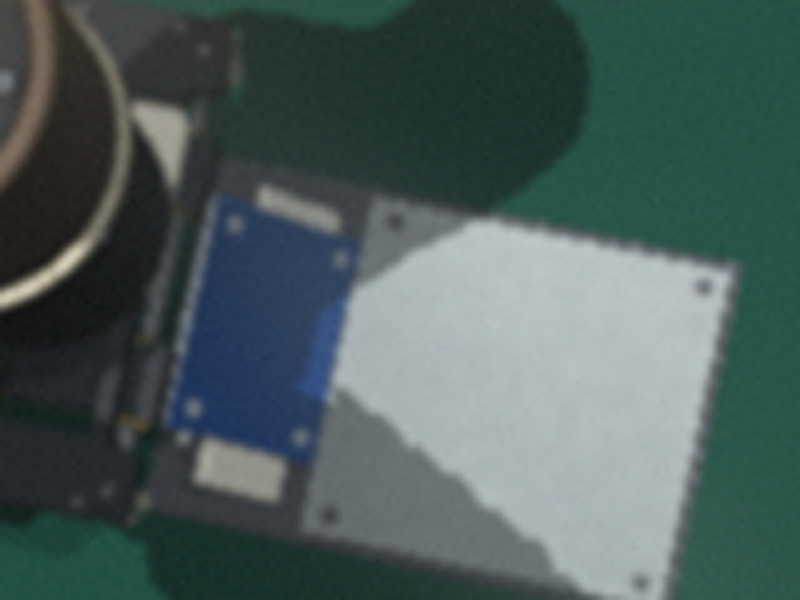

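drive_tool(
  moves="0 -0.1 0.1 0 0; 0 -0.05 0 0.3 0; 0 0 0 0.4 0; 0 0 0 0.4 0; 0 0 0 0 0",
)

```text
time: 8.88
tcp_pos: [0.5735, 0.1593, 0.0638]
ee_rot: [-0.001, 0.102, 0.995, -0.0]
force: [-1.1, -1.0, -1.3]
finger_gap: 0.0439
```

Run:
```python
from station import bot
from h import *
s=bot.sense(); go(s,-0.010,-0.009,0.059)
f=bot.grab_frame("scene"); crop(f,200,170,160,120,"pics/s11.png",5)
```

```text
t 8.8833 stand tcp [ 0.0934 -0.0112  0.0638] F [-1.1 -1.  -1.3] units [ 0.08 -3.45  0.17] yaw units 0.0068969214156278545 gap 0.043913899320088455
```

View pics/s11.png

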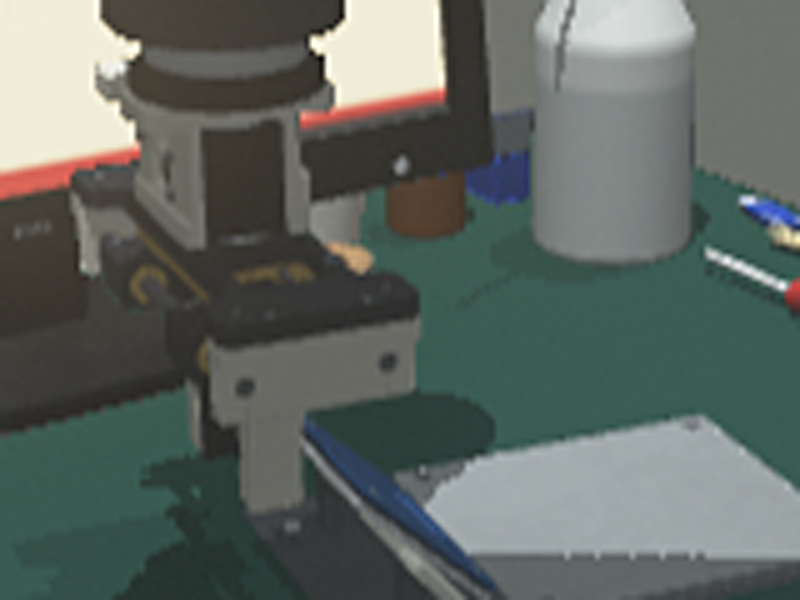

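drive_tool(
  moves="0 0 -0.2 0.1 0; 0 0 -0.2 0 0; 0 0 -0.2 0 0; 0 0 -0.2 0 0; 0 0 -0.2 0 0",
)

```text
time: 9.35
tcp_pos: [0.5687, 0.1301, 0.0635]
ee_rot: [0.001, 0.101, 0.995, 0.0]
force: [1.0, 0.7, 1.8]
finger_gap: 0.0439
```

drive_tool(
  moves="0 0 -0.2 0 0; 0 0 -0.2 0 0; 0 0 -0.2 0 0; 0 0 -0.1 0 0; 0 0 0 0 0",
)

```text
time: 9.77
tcp_pos: [0.5636, 0.109, 0.0625]
ee_rot: [-0.0, 0.102, 0.995, -0.0]
force: [-0.8, 0.0, 0.8]
finger_gap: 0.0435
```

Run:
```python
from station import bot
from h import *
s=bot.sense(); go(s,-0.010,-0.009,0.059)
f=bot.grab_frame("scene"); crop(f,220,170,160,120,"pics/s12.png",5)
```

```text
t 9.7667 stand tcp [ 0.0421 -0.0118  0.0625] F [-0.8  0.   0.8] units [ 0.09 -1.74  0.12] yaw units 0.006458508063915622 gap 0.04351608406934845
```

View pics/s12.png

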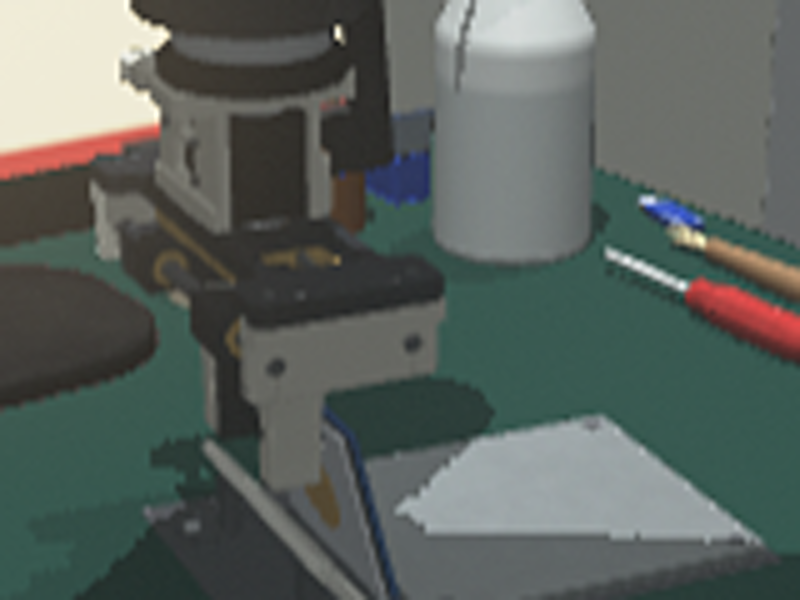

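drive_tool(
  moves="0 0 -0.15 0 0; 0 0 -0.15 0 0; 0 0 -0.15 0 0; 0 0 -0.15 0 0; 0 0 -0.15 0 0",
)

```text
time: 10.23
tcp_pos: [0.5593, 0.0874, 0.0626]
ee_rot: [-0.0, 0.101, 0.995, -0.0]
force: [-0.3, 0.9, 0.5]
finger_gap: 0.0439
```

drive_tool(
  moves="0 0 -0.15 0 0; 0 0 -0.15 0 0; 0 0 -0.1 0 0; 0 0 -0.1 0 0; 0 0 0 0 0",
)

```text
time: 10.65
tcp_pos: [0.5563, 0.0726, 0.0627]
ee_rot: [-0.0, 0.102, 0.995, -0.0]
force: [0.1, -0.5, 0.6]
finger_gap: 0.0434
```

Run:
```python
from station import bot
from h import *
s=bot.sense(); go(s,-0.010,-0.009,0.059)
f=bot.grab_frame("scene"); crop(f,220,190,160,120,"pics/s13.png",5)
```

```text
t 10.65 stand tcp [ 0.005  -0.012   0.0627] F [ 0.1 -0.5  0.6] units [ 0.1  -0.5   0.12] yaw units 0.009843452850326544 gap 0.04344785512730325
```

View pics/s13.png

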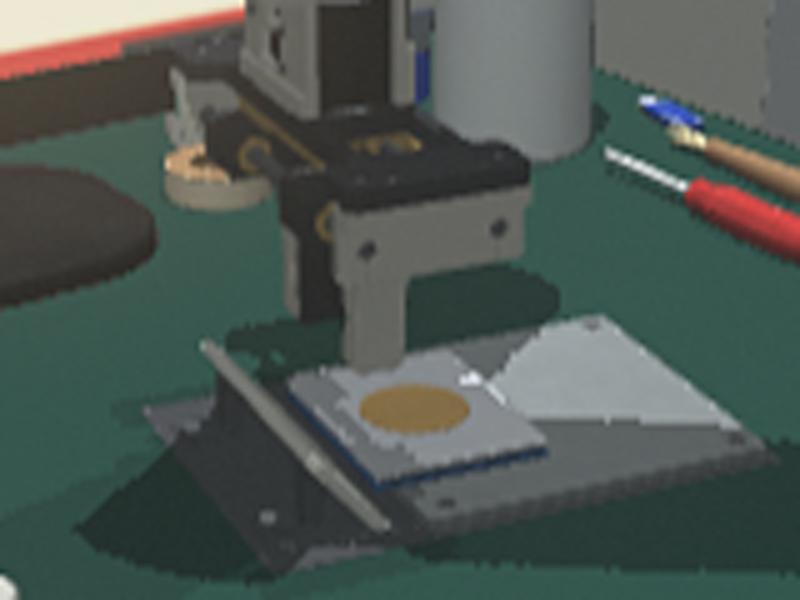

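drive_tool(
  moves="0 0 0.05 -0.5 0; 0 0 0 -1 0; 0 0 0 -1 0; 0 0 0 -1 0; 0 0 0 -1 0",
)

```text
time: 11.12
tcp_pos: [0.5566, 0.0748, 0.1991]
ee_rot: [-0.0, 0.101, 0.995, -0.0]
force: [0.8, 1.0, -0.7]
finger_gap: 0.0439
```

drive_tool(
  moves="0 0 -1 -1 0; 0 0 -1 -0.5 0; 0 0 -1 0 0; 0 0 -1 0 0; 0 0 -1 0 0",
)

```text
time: 11.53
tcp_pos: [0.5263, -0.0726, 0.2428]
ee_rot: [0.001, 0.101, 0.995, 0.0]
force: [0.4, -0.3, 0.6]
finger_gap: 0.0438
```

drive_tool(
  moves="0 0.5 -1 0 0; 0 0.5 -1 0 0; 0 0.5 -1 0 0; 0 0.5 -1 0 0; 0 0 0 0 0",
)

```text
time: 11.95
tcp_pos: [0.4404, -0.1797, 0.2424]
ee_rot: [-0.0, 0.103, 0.995, -0.0]
force: [-0.5, -0.5, -0.9]
finger_gap: 0.0439
```

Run:
```python
from station import bot
from h import *
s=bot.sense(); go(s,-0.010,-0.009,0.059)
f=bot.grab_frame("scene"); crop(f,245,240,120,75,"pics/s14.png",6);cv2.imwrite("pics/s14f.png",f["pixels"][:,:,::-1])
f=bot.grab_frame("top"); crop(f,250,185,140,110,"pics/t14.png",5);cv2.imwrite("pics/t14f.png",f["pixels"][:,:,::-1])
```

```text
t 11.95 stand tcp [-0.2656  0.0503  0.2424] F [-0.5 -0.5 -0.9] units [-1.97  8.52  6.11] yaw units -0.012219885310194543 gap 0.04393176449439866
```

View pics/s14.png

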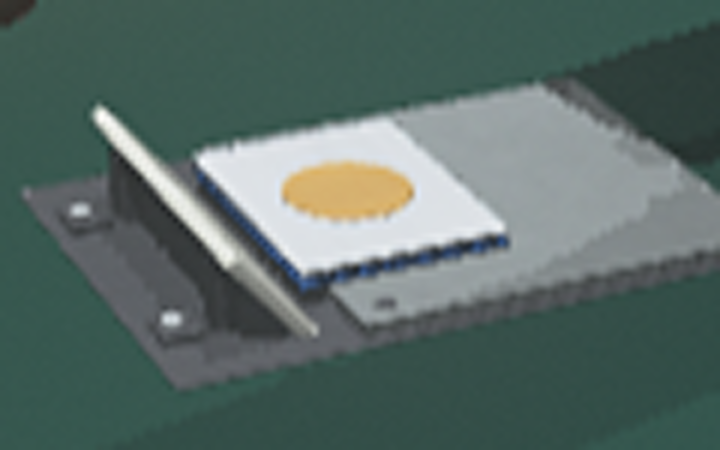

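View pics/t14.png

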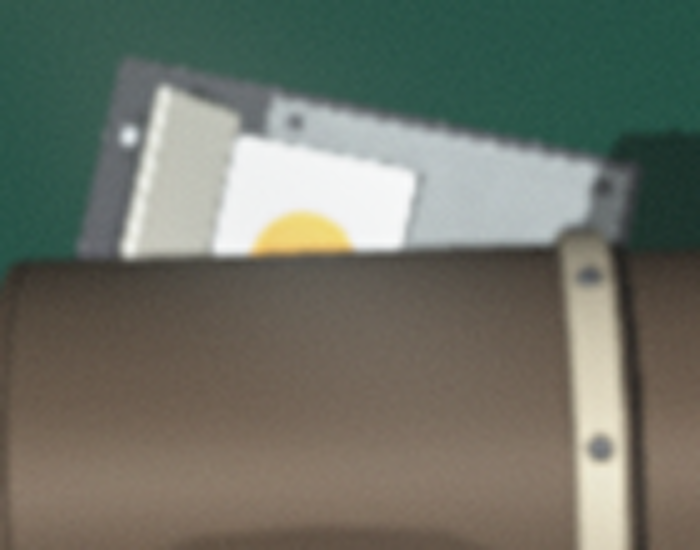

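View pics/t14f.png

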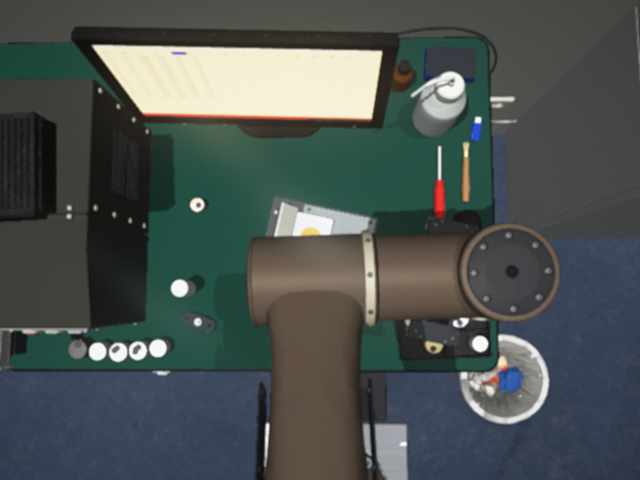

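View pics/s14f.png

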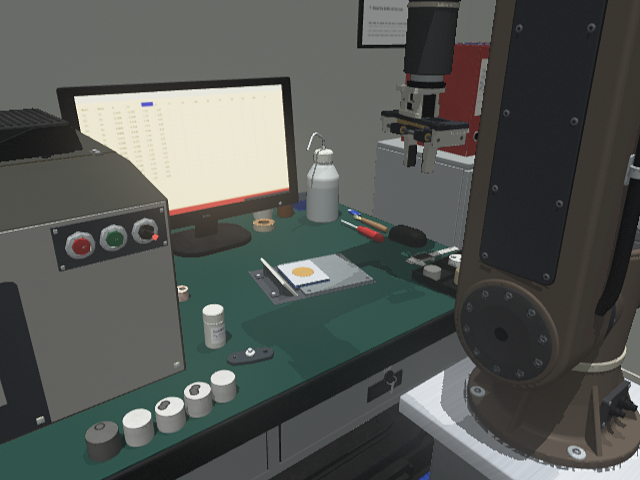

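Run:
```python
from station import bot
from h import *
f=bot.grab_frame("scene"); g=bot.grab_frame("top")
c=lambda U,V:(245+(U+.5)/6-.5,240+(V+.5)/6-.5)
t=lambda U,V:(250+(U+.5)/5-.5,185+(V+.5)/5-.5)
C=[(196,155),(393,118),(508,237),(303,275)]
Q=[stand(onz(f,*c(*x),.016)) for x in C]; print(np.round(Q,4)); print([np.linalg.norm(Q[i]-Q[i-1]).round(4) for i in range(4)])
for a,b in (((238,136),C[0]),((418,175),C[1])):
    print("top on .016",stand(onz(g,*t(*a),.016)).round(4))
    d1=ray(g,*t(*a));d2=ray(f,*c(*b)); A=np.c_[d1,-d2]; k=np.linalg.lstsq(A,f["xyz"]-g["xyz"],rcond=None)[0]
    print(stand(g["xyz"]+k[0]*d1).round(4),stand(f["xyz"]+k[1]*d2).round(4))
```

```text
[[ 0.0115 -0.0582  0.016 ]
 [-0.0687 -0.0569  0.016 ]
 [-0.0621  0.0493  0.016 ]
 [ 0.0147  0.0449  0.016 ]]
[np.float64(0.1031), np.float64(0.0802), np.float64(0.1065), np.float64(0.0769)]
top on .016 [ 0.0118 -0.0545  0.016 ]
[ 0.0116 -0.0543  0.0175] [ 0.0128 -0.0549  0.0177]
top on .016 [-0.0685 -0.0534  0.016 ]
[-0.0685 -0.0532  0.0174] [-0.0672 -0.0539  0.0176]
```

Run:
```python
from station import bot
print(bot.sense()["time"]); print(bot.sign_off())
```

```text
12.15
the job is handed in; nothing more can be done
None
```

The plate is turned over and lies on the deck with the metal face and brass disc up. I handed the job in at about 12 s of the 51 s.

- **How it went:** Using two half-open fingers, I pushed the plate by its trailing edge up the stop. It dropped into the groove and leaned there at about 46° by the image measurement. I then pushed its raised edge back from behind, and it fell over onto the deck. It was never gripped or lifted. The forces read after each move stayed below about 3 N.
- **Flatness:** The two corners visible in both cameras came out at the same height, about 17.5 mm. The nominal height is 16 mm, and the calibration is good to about 2 mm.
- **Position:** The trailing edge still reaches roughly 8–12 mm over the groove. I left it as it fell, because the plate is flat and pushing it again carried more risk.
- **Bystanders:** The jar, key and screwdriver look unmoved in the final pictures. The caliper and mouse were partly hidden or shaded by the arm in the last top view. They also look unmoved in the scene view, and the arm stayed well above them. I did not pick out the copper sample in the pictures or check it separately.
- **Disagreement:** The stand's position differed by about 3–5 mm between the top and scene cameras. I allowed for this in the clearances.

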